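Seat the temperature logger in the block's hidden well

ROBOT

A 6-joint arm with a two-finger parallel gripper is mounted at the origin on the work surface. World frame = base frame: x ahead of the robot, y to its left, z up, the work surface at z = 0. Lengths are in m, angles in rad, forces in N, time in s.
With the tool pointing down it reaches from about 0.4 to 0.825 m from the base axis. Payload 7 kg.
Tool frame: the origin (TCP) lies midway between the tips of the shut fingers; the grasp point (between the pads) lies 19 mm behind it; z points along the fingers, y is the line along which they close (so a half turn about z gives the same grasp; the last joint's range is limited). The gripper opens to 88 mm and grips with 3 to 60 N. Pads are 19 mm wide; open, the fingers measure 130 mm over their backs; the gripper's body (78 mm by 193 mm) begins 47 mm behind the grasp point.
Start: joints at [1.404, 0.359, 0.012, 0, -1.224, -0.288], TCP at [0.297, 0.606, 0.227] pointing down, gripper open.
Joint ranges: [-3.07, 3.07], [-1.43, 2.12], [-1.02, 1.25], [-3.03, 1.67], [-3.05, -0], [-3.03, 3.03]. Speed limits (rad/s): [2.39, 2.39, 3.01, 3.14, 3.14, 3.14].

INTERFACE

Orientations are given as [roll, pitch, yaw] about the fixed x, y, z axes, in that order (R = Rz(yaw) Ry(pitch) Rx(roll)).
In Python, from station import arm, grab_frame, camera_params, spot_in gives the robot as it stands.
- The arm moves only by the shell command python3 -m jog 'ROWS' [FORCE]. ROWS is JSON, a list that holds one entry, the list of rows, each a list of 7 numbers: the shift along the tool's x, y, z in mm, then the turn, a rotation vector about the tool's x, y, z in rad, then the finger opening in mm, from 0 to 87.6. In form: [[[x, y, z, wx, wy, wz, fingers], ...]]. A call has 1 to 20 rows; each row is the pose to reach, as a shift and turn from the pose commanded when the call began, along the tool's axes at that moment; what a row does not reach only later rows make up. A row lasts 1/8 s, in which the tool goes at most 62.5 mm and 10.7 degrees, less where a joint would pass 70% of its speed; a pose out of reach is approached as far as the arm can. A call with a gripper value outside its range is refused whole. The fingers move at their own pace and stop on an object; FORCE is the grip in N (left out, the last holds). Time passes only in rows, so rows that repeat a pose let the fingers close. It gives the time, the measured TCP pose, the force, the opening and the grip force at its end, in the units of the state.
- arm.get_state(): the state, without advancing time (a new reading comes with each control period).
- grab_frame(name): name is "scene" or "top" or "wrist"; returns (picture, depth): 384x512x3 uint8, blue, green, red; 384x512 float32, m along the optical axis (not along the pixel's ray), 0 where there is no reading.
- camera_params(name): a dict with "mtx" (3x3 intrinsics, pixels), "R" (3x3) and "t" (3): a world point X has camera coordinates R X + t. Camera axes: x right, y down, z forward; pixel columns grow to the right and rows downward; lengths in m; the calibration is good to about 2 mm. A picture is of the moment at which its call begins: read the wrist's pose just before it. camera_params takes no time and is no camera call; for the wrist camera it gives the pose at the moment of the call.
- arm.job_done(): hands the job in; it is judged then, once.
Trained networks look in the newest picture that a camera, given by its name, has taken for a name from the list of things; names that differ only in an ending like _2 or _b are one class to them, and where a whole thing is asked for, a point or a joint stands for the part that bears it (a point fixed in the world has none). Each returns a list of dicts, best first, with "confidence" (0 to 1); they miss things now and then, are a little off and sometimes report something else, mostly with a low value. They report only what shows in the picture. A call takes as long as a camera call. They do not tell look-alikes from the thing itself.
- spot_in(query, camera): "uv" ([column, row] in pixels, amid what is visible of it).
The state is a dict: "t": time; "q": joint angles; "qd": joint speeds; "joint_efforts": joint torques, N m; "eef_pos": TCP position; "ee_rot": TCP orientation; "force": force on the tool from outside, world axes, zero at the start; "moment": the same for the moment, N m; "width": finger opening in m; "gripper_force": force on a finger pad.
Only numpy, scipy, OpenCV 4.12 (cv2) and the standard library are available. Lean on these libraries where they do the work, as an engineer would, in place of code of your own. Each camera call takes 0.05 s, during which the arm holds its last target. There are 200 camera calls.

TASK

Take the steel temperature logger out of the white stand, rest its tip gently on the top of the round aluminium heating block and slide it along, keeping light contact, until it drops into the unmarked sensor well. Push it gently down until its collar sits flush on the block, let go and leave it standing there upright; do not disturb anything else.

Things in the scene. Friction and masses are not known exactly. Their poses are not given: they have to be found in the camera images.
- logger: temperature logger, stainless steel, 85 mm tall, upright in one of the two holes of the stand: round pin 8 mm in diameter and 22 mm long at the bottom (foot chamfered 1.5 mm), then a collar 24 mm in diameter and 6 mm thick, then a smooth round handle 18 mm in diameter from 28 to 85 mm. About 0.09 kg. Origin at the centre of the pin's lower end, z up towards the handle. Hold it by the handle, about 58 mm above the lower end.
- tip (a point): centre of the lower end of the logger's pin (the logger's origin); the collar's underside is 22 mm above it
- stand: fixed white plastic stand, 50 x 140 x 45 mm high (x, y, z); origin at the centre of its underside. Two holes 10 mm in diameter and 30 mm deep in its top, 40 mm to either side of the centre along its y. The logger is in one, the tamper in the other; both hang by their collars on the stand's top, pin down.
- heater: fixed dry-block heater: dark housing 200 x 180 x 70 mm high (x, y, z), panel with knob and display on its -x side, carrying a round aluminium block, 140 mm in diameter, its flat top 102 mm above the heater's underside. Origin: centre of the underside. The block turns about its axis only against 0.6 N m friction (13 N sideways at the well). More than 18 N between logger and block harms the logger.
- face (a point): point fixed to the heater on the block's axis, level with the block's top at rest (102 mm above the heater's underside); axes are the heater's. In the block's centre here is a bore 30 mm in diameter, which holds the vial; apart from it and the sensor well the top is plain and flat.
- arc (a point): point fixed to the heater 45 mm towards its -x side from point face, same height: middle of the arc on which the sensor well lies. The well, a plain blind round hole 10 mm wide and 26 mm deep that takes the logger's pin, has its centre 45 mm from the block's axis, up to 1.2 rad (69 deg) round the axis to either side of this point; where on the arc changes each time and is not measured.
- platen (a joint): how far the block is pressed down, in m: 0 at rest, at most 0.008. The block is sprung: it stays up until pressed with about 2.5 N, then sinks 2 mm for each further newton, bottoms out hard at 8 mm (about 6.5 N), and comes back up when released.
- tamper: bystander, do not disturb: steel tamping pin in the other hole of the stand, the same pin and collar as the logger but a thin 8 mm stem with a flat round knob 32 mm wide on top, 75 mm tall; origin at its lower end
- vial: bystander, do not disturb: small glass vial with a white cap, 26 mm in diameter and 36 mm tall, standing in the central bore of the block, its top about 10 mm above the block's top; origin at the centre of its underside
- spatula: bystander, do not disturb: steel spatula 170 mm long, lying on the bench to the left of the heater; origin on its underside
- jar: bystander, do not disturb: amber jar 60 mm in diameter, 75 mm tall; origin at the centre of its underside
- dish: bystander, do not disturb: white ceramic dish 90 mm in diameter, 28 mm tall; origin at the centre of its underside
- flask: bystander, do not disturb: white plastic bottle 60 mm in diameter, 130 mm tall; origin at the centre of its underside
- die: bystander, do not disturb: dark steel ring 64 mm in diameter, 30 mm tall; origin at the centre of its underside
There are look-alikes about, which are no part of the job. Leave any black or green look-alike of the stand alone.

How it is judged:
On the way, in this order (a step that is already met when the one before it is completed fails the run):
1. the logger is lifted clear out of the stand (z of tip in the frame of stand above 0.05 m and contact force between logger and stand below 0.05 N), for 0.1 s.
2. the tip rests on the top of the block, 35 to 55 mm from its axis (contact force between logger and heater above 0.5 N and z of tip in the frame of face above -0.01 m and horizontal distance between tip and face between 0.035 and 0.055 m), for 0.2 s.
At the end, for the whole second after the job is handed in: The logger stands at rest and released in the sensor well, upright within 0.06 rad, its pin's end at least 19.5 mm below the block's top (collar flush within 2.5 mm) and 41 to 49 mm from the block's axis, the block back up at its rest height; everything else where it was (z of tip in the frame of face between -0.026 and -0.0195 m and horizontal distance between tip and face between 0.041 and 0.049 m and angle between logger's own z axis and vertical below 0.06 rad and linear speed of logger below 0.01 m/s and contact force between logger and the fingers below 0.05 N); the robot touches nothing.
It fails at once if more than 18 N between the logger and the heater block (contact force between logger and heater above 18 N).
It fails at once if the gripper or arm presses on the heater or its block with more than 5 N (contact force between any of the fingers, the arm and heater above 5 N).
It fails at once if the vial in the block, the tamper or another loose thing on the bench is moved more than 30 mm (distance of any of vial, tamper, spatula, jar, dish, flask, die from where it was at the start of the episode above 0.03 m).
It also fails if it takes over 61 s, if anything falls off the work surface, if the arm or the gripper's body presses on something with over 40 N, if the wrist force passes 120 N, or if a joint passes its speed limit or range.

## Working session

There is one attempt and no reset: what is moved stays moved. The work goes in short steps, Python scripts to look and compute and a shell command to move; the robot and the scene stay as the last step left them, time stands still between calls to the robot, and variables do not carry over. Pictures are saved under pics/ and viewed, at most 10 in all, crops included, and the job is handed in when it is done.

```bash
mkdir -p pics
cat > h.py <<'E'
import numpy as np, cv2
from station import arm, grab_frame, camera_params, spot_in
def w(cam,P,d,u,v,r=2):
    u=int(round(u));v=int(round(v))
    p=d[max(0,v-r):v+r+1,max(0,u-r):u+r+1];p=p[p>0]
    if not len(p): return None
    z=np.median(p); return P['R'].T@(z*np.linalg.inv(P['mtx'])@[u,v,1]-P['t'])
def cloud(P,d):
    v,u=np.mgrid[0:d.shape[0],0:d.shape[1]]
    c=np.linalg.inv(P['mtx'])@np.stack([u.ravel(),v.ravel(),np.ones(u.size)])*d.ravel()
    return (P['R'].T@(c-P['t'][:,None])).T.reshape(*d.shape,3)
E
python3 - <<'E'
from h import *
np.set_printoptions(precision=3,suppress=True)
for c in ['scene','top']:
    im,d=grab_frame(c);P=camera_params(c);cv2.imwrite(f'pics/{c}.png',im)
    np.savez(f'{c}.npz',im=im,d=d,**P)
    for n in ['logger','stand','heater','tamper','vial','face']:
        for s in spot_in(n,c)[:3]: print(c,n,np.round(s['uv']),round(s['confidence'],2),w(c,P,d,*s['uv']))
s=arm.get_state();print(s)
E
```

```text
scene logger [191. 229.] 0.6 [ 0.504 -0.219  0.078]
scene stand [186. 260.] 0.71 [ 0.527 -0.276  0.035]
scene stand [120. 246.] 0.7 [ 0.369 -0.323  0.044]
scene stand [176. 210.] 0.6 [ 0.398 -0.146  0.045]
scene heater [282. 180.] 0.91 [0.61  0.069 0.09 ]
scene tamper [173. 246.] 0.57 [ 0.517 -0.302  0.096]
scene vial [174. 243.] 0.6 [ 0.515 -0.296  0.099]
scene vial [279. 162.] 0.58 [0.573 0.124 0.11 ]
scene face [281. 184.] 0.8 [0.608 0.068 0.077]
top logger [347. 222.] 0.46 [ 0.497 -0.209  0.104]
top stand [304. 267.] 0.97 [ 0.387 -0.109  0.046]
top stand [377. 278.] 0.77 [ 0.36  -0.294  0.046]
top stand [355. 221.] 0.59 [ 0.504 -0.242  0.047]
top heater [214. 192.] 0.83 [0.569 0.117 0.102]
top tamper [380. 218.] 0.57 [ 0.507 -0.292  0.1  ]
top vial [211. 189.] 0.53 [0.576 0.124 0.112]
top face [209. 192.] 0.58 [0.569 0.129 0.106]
{'t': 0.7, 'q': array([ 1.404,  0.359,  0.012, -0.   , -1.224, -0.288]), 'qd': array([ 0.   , -0.   ,  0.   , -0.001, -0.001,  0.001]), 'joint_efforts': array([ -0.001, -58.217,  29.325,   7.001,   0.012,  -0.   ]), 'eef_pos': array([0.297, 0.606, 0.227]), 'ee_rot': array([-3.142,  0.   , -0.455]), 'force': array([ 0.587, -0.049, -0.43 ]), 'moment': array([ 0.012, -0.037, -0.016]), 'gripper_force': 0.0, 'width': 0.08788112187899341}
```

View pics/top.png

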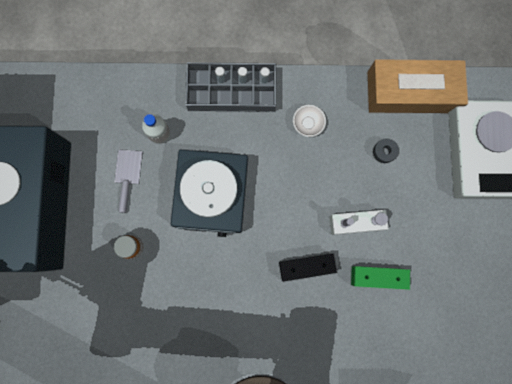

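View pics/scene.png

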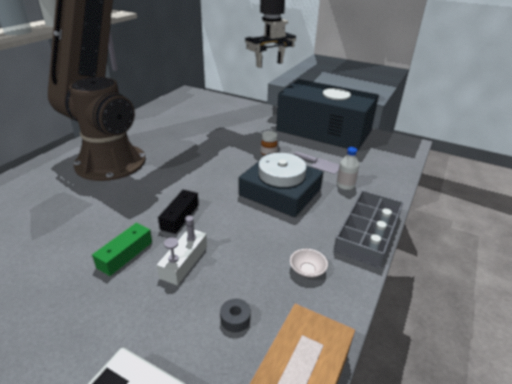

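The top view shows the white stand at (361,221), with the logger in its left hole (~(347,220)) and the wide-knobbed tamper in its right hole (380,218). The heater is at (209,190), and a dark spot at about (211,206) looks like the well. The scene view agrees: logger at (191,229), tamper at (173,246).

Things that could be taken for the logger or stand: tamper (380,218), black stand (308,266), green stand (381,277). By the description, the thin cylinder at (347,220) in the white stand is the logger. I'll check it in a close crop.

Run:
```python
from h import *
np.set_printoptions(precision=4,suppress=True)
Z=np.load('top.npz');im,d=Z['im'],Z['d'];P={k:Z[k] for k in('mtx','R','t')}
a=cv2.resize(im[195:245,320:400],(640,400),interpolation=cv2.INTER_CUBIC)
b=cv2.resize(im[145:240,165:255],(379,400),interpolation=cv2.INTER_CUBIC)
cv2.imwrite('pics/crop.png',np.hstack([a[:, 220:],b])) if 0 else cv2.imwrite('pics/crop.png',np.hstack([cv2.resize(a,(420,263)),cv2.resize(b,(250,263))]))
X=cloud(P,d)
def reg(m): p=X[m];return p
x,y,z=X[...,0],X[...,1],X[...,2]
m=(abs(x-.57)<.12)&(abs(y-.12)<.12)
blk=m&(z>.095)&(z<.107); g=im.mean(2)
blk&=g>130
(c,r)=cv2.minEnclosingCircle(X[blk][:,:2].astype(np.float32));print('block',c,r,np.median(z[blk]),blk.sum())
v,u=np.nonzero(m&(z>.05)); 
hs=m&(z>.06)&(z<.08);print('housing',cv2.minAreaRect(X[hs][:,:2].astype(np.float32)),np.median(z[hs]))
# well: dark px near (211,206)
sub=g[196:214,200:222];i=np.argwhere(sub<sub.max()-40);print(sub.min(),sub.max())
wt=np.clip(np.median(sub)-15-sub,0,None);vv,uu=np.mgrid[196:214,200:222]
uc,vc=(wt*uu).sum()/wt.sum(),(wt*vv).sum()/wt.sum()
ray=P['R'].T@np.linalg.inv(P['mtx'])@[uc,vc,1];C=-P['R'].T@P['t'];print('well px',uc,vc,C+ray*(.102-C[2])/ray[2], 'cam',C)
n=(abs(x-.51)<.08)&(abs(y+.25)<.12)
st=n&(z>.035)&(z<.053)&(g>150);print('stand',cv2.minAreaRect(X[st][:,:2].astype(np.float32)),np.median(z[st]))
for lo,hi,nm in((.098,.112,'loggertop'),(.09,.104,'tampertop')):
  for s in(-1,1):
    q=n&(z>lo)&(z<hi)&((y+.25)*s>0);print(nm,s,q.sum(),X[q].mean(0) if q.any() else None, cv2.minEnclosingCircle(X[q][:,:2].astype(np.float32)) if q.any() else '')
```

```text
block (0.5807066559791565, 0.1311653107404709) 0.07006379961967468 0.1028474251314426 2292
housing ((0.5805172920227051, 0.13103418052196503), (0.1802673041820526, 0.20283754169940948), 85.43278503417969) 0.07056627924207592
89.0 219.66666666666666
well px 211.68446979517762 206.37049520352608 [0.534  0.1221 0.102 ] cam [0.418  0.0386 1.2008]
stand ((0.5031247735023499, -0.2556893825531006), (0.049619801342487335, 0.14032675325870514), 5.321293354034424) 0.04575162698101967
loggertop -1 85 [ 0.5064 -0.2947  0.1001] ((0.5067175030708313, -0.2954370081424713), 0.01595313660800457)
loggertop 1 44 [ 0.4995 -0.2145  0.1075] ((0.49825721979141235, -0.21513256430625916), 0.008565452881157398)
tampertop -1 133 [ 0.5067 -0.2949  0.0988] ((0.5072983503341675, -0.2953387498855591), 0.01612439937889576)
tampertop 1 11 [ 0.4985 -0.2097  0.097 ] ((0.49882468581199646, -0.21335123479366302), 0.008988842368125916)
```

View pics/crop.png

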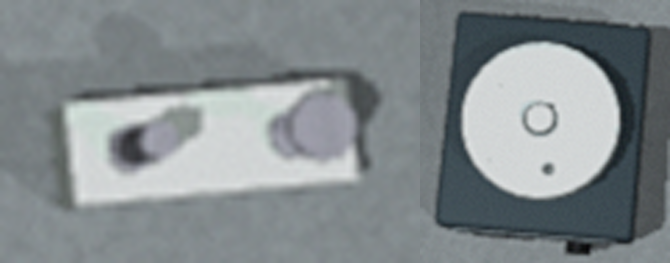

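The crop confirms it: the thin cylinder on the left of the white stand is the logger and the wide knob is the tamper. The well shows as a dark dot on the heater top. The sizes match (block radius 70 mm, stand 50x140 mm, logger top at 0.108 m). Logger is at (0.499,-0.2155) and the well at about (0.534,0.122). I'll move above the logger with the fingers closing across the stand.

```bash
python3 -m jog '[[[272,325,0,0,0,0.5,87],[272,325,0,0,0,0.5,87],[272,325,0,0,0,0.5,87],[272,325,0,0,0,0.5,87],[272,325,0,0,0,0.5,87],[272,325,0,0,0,0.5,87],[543,649,0,0,0,1.023,87],[543,649,0,0,0,1.023,87],[543,649,0,0,0,1.023,87],[543,649,0,0,0,1.023,87],[543,649,0,0,0,1.023,87],[543,649,0,0,0,1.023,87],[543,649,0,0,0,1.023,87],[543,649,0,0,0,1.023,87],[543,649,0,0,0,1.023,87],[543,649,0,0,0,1.023,87],[543,649,0,0,0,1.023,87],[543,649,0,0,0,1.023,87]]]' 15
python3 - <<'E'
from h import *
np.set_printoptions(precision=4,suppress=True)
P=camera_params('wrist');s=arm.get_state();im,d=grab_frame('wrist');cv2.imwrite('pics/w1.png',im)
print(s['eef_pos'],s['ee_rot'],s['force'],'cam',-P['R'].T@P['t'])
X=cloud(P,d);z=X[...,2]
n=(abs(X[...,0]-.5)<.03)&(abs(X[...,1]+.2155)<.03)&(z>.1)&(z<.115)
print(n.sum(),X[n].mean(0) if n.any() else '',cv2.minEnclosingCircle(X[n][:,:2].astype(np.float32)) if n.any() else '')
E
```

```text
t: 2.95
eef_pos: [0.4993, -0.2144, 0.2269]
ee_rot: [-3.141, -0.0, -1.476]
force: [-0.4, 0.3, -0.2]
width: 0.0869
gripper_force: 0.0
[ 0.4993 -0.2144  0.2269] [-3.1409 -0.0001 -1.4764] [-0.3632  0.3166 -0.1644] cam [ 0.5063 -0.2882  0.3838]
334 [ 0.5003 -0.2167  0.1063] ((0.5003150105476379, -0.21612274646759033), 0.009054964408278465)
```

View pics/w1.png

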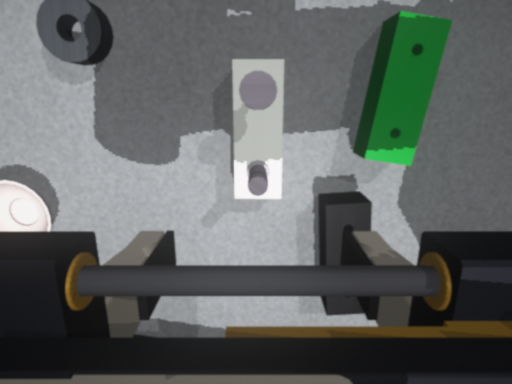

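The wrist view shows the logger at (258,178) and the tamper at (258,90). Both measurements put the logger at about (0.500,-0.216). I'll descend, grip and lift.

```bash
python3 -m jog '[[[1.7,-0.5,60,0,0,0,87],[1.7,-0.5,110,0,0,0,87],[1.7,-0.5,145,0,0,0,87],[1.7,-0.5,165,0,0,0,87],[1.7,-0.5,165,0,0,0,87],[1.7,-0.5,165,0,0,0,50],[1.7,-0.5,165,0,0,0,17],[1.7,-0.5,165,0,0,0,10],[1.7,-0.5,165,0,0,0,10],[1.7,-0.5,165,0,0,0,10],[1.7,-0.5,165,0,0,0,10],[1.7,-0.5,165,0,0,0,10],[1.7,-0.5,165,0,0,0,10],[1.7,-0.5,165,0,0,0,10]]]' 25
```

```text
t: 4.75
eef_pos: [0.4998, -0.2169, 0.0615]
ee_rot: [3.141, 0.0, -1.478]
force: [0.9, -0.4, -0.9]
width: 0.0173
gripper_force: 25.0
```

```bash
python3 -m jog '[[[0,0,-10,0,0,0,10],[0,0,-30,0,0,0,10],[0,0,-60,0,0,0,10],[0,0,-110,0,0,0,10],[0,0,-130,0,0,0,10],[0,0,-130,0,0,0,10],[0,0,-130,0,0,0,10]]]'
python3 - <<'E'
from h import *
np.set_printoptions(precision=4,suppress=True)
s=arm.get_state();im,d=grab_frame('top');P=camera_params('top')
print(s['eef_pos'],s['ee_rot'],s['force'],s['width'])
im2,d2=grab_frame('scene');P2=camera_params('scene')
for c,i,PP,dd in(('top',im,P,d),('scene',im2,P2,d2)):
    print(c,[(x['uv'],x['confidence'],w(c,PP,dd,*x['uv'])) for x in spot_in('logger',c)[:2]])
p=P2['mtx']@(P2['R']@[.5,-.216,.17]+P2['t']);u,v=(p[:2]/p[2]).astype(int)
cv2.imwrite('pics/s2.png',cv2.resize(im2[v-50:v+60,u-60:u+60],(600,550),interpolation=cv2.INTER_CUBIC));print(u,v)
E
```

```text
t: 5.62
eef_pos: [0.4992, -0.2166, 0.1909]
ee_rot: [3.141, 0.001, -1.478]
force: [-0.9, 0.1, -1.6]
width: 0.0177
gripper_force: 25.0
[ 0.4992 -0.2166  0.1909] [ 3.1407  0.0006 -1.4781] [-0.8693  0.0914 -1.5881] 0.017705457418271012
top []
scene [([183.5, 189.5], 0.54, array([ 0.4984, -0.2241,  0.1927]))]
187 196
```

View pics/s2.png

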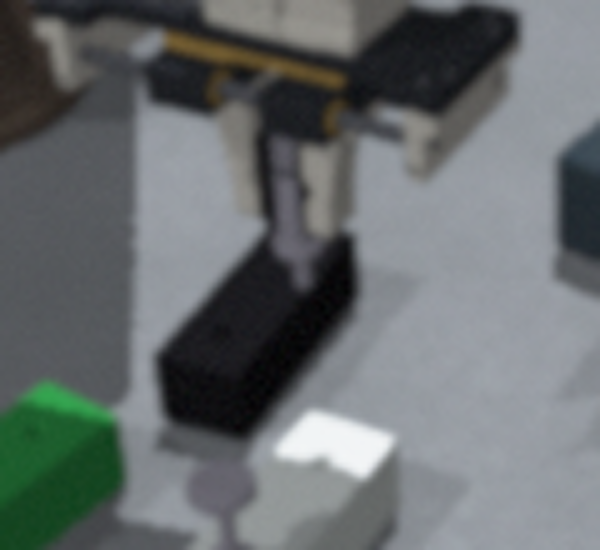

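The logger is gripped upright, with the pin below it clear of the stand. I'll move to just in front of the well with the closing line tangential, and look with the wrist camera.

```bash
python3 -m jog '[[[-170,-16,-10,0,0,-0.834,10],[-170,-16,-10,0,0,-0.834,10],[-170,-16,-10,0,0,-0.834,10],[-170,-16,-10,0,0,-0.834,10],[-170,-16,-10,0,0,-0.834,10],[-337,-32,-10,0,0,-1.668,10],[-337,-32,-10,0,0,-1.668,10],[-337,-32,-10,0,0,-1.668,10],[-337,-32,-10,0,0,-1.668,10],[-337,-32,-10,0,0,-1.668,10],[-337,-32,-10,0,0,-1.668,10],[-337,-32,-10,0,0,-1.668,10],[-337,-32,-10,0,0,-1.668,10]]]'
python3 - <<'E'
from h import *
np.set_printoptions(precision=4,suppress=True)
P=camera_params('wrist');s=arm.get_state();im,d=grab_frame('wrist');cv2.imwrite('pics/w2.png',im)
np.savez('w2.npz',im=im,d=d,**P)
print(s['eef_pos'],s['ee_rot'],s['force'])
p=P['mtx']@(P['R']@[.5365,.1226,.102]+P['t']);print('well pred px',p[:2]/p[2])
X=cloud(P,d);z=X[...,2];g=im.mean(2)
b=(z>.095)&(z<.107)&(np.hypot(X[...,0]-.58,X[...,1]-.131)<.08)&(g>100);print(b.sum(),np.median(z[b]))
if b.any(): print(cv2.minEnclosingCircle(X[b][:,:2].astype(np.float32)))
E
```

```text
t: 7.45
eef_pos: [0.5005, 0.1214, 0.2015]
ee_rot: [3.141, 0.0, 0.189]
force: [0.6, 0.8, -0.8]
width: 0.0175
gripper_force: 25.0
[0.5005 0.1214 0.2015] [3.1415 0.0002 0.1888] [ 0.6262  0.7621 -0.846 ]
well pred px [265.6718 151.1445]
26015 0.10064305274471465
((0.5816482901573181, 0.1323300302028656), 0.07018314301967621)
```

View pics/w2.png

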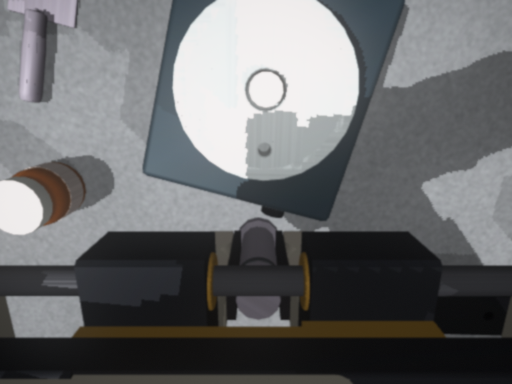

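The wrist view shows the well as a dark dot at about (264,149) on the block, within 2 px of my prediction. The logger's collar is at (258,230).

Run:
```python
from h import *
np.set_printoptions(precision=4,suppress=True)
Z=np.load('w2.npz');im,d=Z['im'],Z['d'];P={k:Z[k] for k in('mtx','R','t')};g=im.mean(2)
v,u=np.mgrid[141:159,256:274];s=g[141:159,256:274];wt=np.clip(np.median(s)-20-s,0,None)
uc,vc=(wt*u).sum()/wt.sum(),(wt*v).sum()/wt.sum();C=-P['R'].T@P['t']
ray=P['R'].T@np.linalg.inv(P['mtx'])@[uc,vc,1]
for zz in(.1006,.102): print(uc,vc,C+ray*(zz-C[2])/ray[2],(wt>0).sum())
X=cloud(P,d)
q=(np.hypot(X[...,0]-.5005,X[...,1]-.1214)<.02)&(X[...,2]>.155)&(X[...,2]<.24)
vv,uu=np.nonzero(q)
for lo in np.arange(.16,.235,.008):
    k=q&(X[...,2]>=lo)&(X[...,2]<lo+.008)
    if k.sum()>5: print(round(lo,3),k.sum(),X[k][:,:2].mean(0),X[k][:,1].min(),X[k][:,1].max(),X[k][:,0].max())
```

```text
264.6794459559732 152.23348998268614 [0.5353 0.1231 0.1006] 70
264.6794459559732 152.23348998268614 [0.5355 0.1232 0.102 ] 70
0.184 400 [0.5079 0.1236] 0.11268017775611917 0.13338027142542047 0.5121232318159572
0.192 187 [0.5069 0.1234] 0.11245267560685113 0.13434335224450494 0.5119114282449272
0.2 372 [0.5079 0.1231] 0.10707038535876313 0.13958906428848447 0.5148019082194807
0.208 497 [0.5085 0.1231] 0.10711737345052923 0.13974951719548395 0.514972506287332
0.216 658 [0.5087 0.123 ] 0.10713039547869813 0.13970783788189295 0.5150085069501102
0.224 468 [0.5091 0.1229] 0.10718554424086202 0.13983950629701372 0.5151383202443367
0.232 317 [0.5108 0.1229] 0.10772613665143686 0.13984465641661126 0.5151786993048808
```

Wrist camera, kinematics and top camera agree on the well at about (0.536,0.122), which is 35 mm along tool x and +6 mm along tool y. I'll touch down about 12 mm to one side of it.

```bash
python3 -m jog '[[[35,-6,0,0,0,0,10],[35,-6,25,0,0,0,10],[35,-6,45,0,0,0,10],[35,-6,54,0,0,0,10],[35,-6,57,0,0,0,10],[35,-6,58,0,0,0,10],[35,-6,58,0,0,0,10]]]'; python3 -m jog '[[[0,0,1,0,0,0,10],[0,0,2,0,0,0,10],[0,0,2,0,0,0,10]]]'
```

```text
t: 8.38
eef_pos: [0.534, 0.1344, 0.1443]
ee_rot: [-3.141, -0.001, 0.19]
force: [-0.0, -0.3, -0.6]
width: 0.0174
gripper_force: 25.0
t: 8.75
eef_pos: [0.5336, 0.1342, 0.1416]
ee_rot: [3.142, 0.0, 0.19]
force: [-0.7, 0.7, -0.2]
width: 0.0178
gripper_force: 25.0
```

```bash
python3 -m jog '[[[0,0,0.7,0,0,0,10],[0,0,1.5,0,0,0,10],[0,0,1.5,0,0,0,10]]]'; python3 -m jog '[[[0,0,0.7,0,0,0,10],[0,0,1.5,0,0,0,10],[0,0,1.5,0,0,0,10]]]'
```

```text
t: 9.12
eef_pos: [0.5338, 0.1342, 0.1403]
ee_rot: [3.142, -0.0, 0.19]
force: [-1.0, -0.1, 2.6]
width: 0.017
gripper_force: 25.0
t: 9.5
eef_pos: [0.5338, 0.1342, 0.1386]
ee_rot: [3.142, -0.0, 0.19]
force: [-1.1, 0.9, 3.0]
width: 0.0175
gripper_force: 25.0
```

In contact at about 3–4 N, with the block pressed down about 2 mm. I'll slide tangentially.

```bash
python3 -m jog '[[[0,1.5,0,0,0,0,10],[0,3,0,0,0,0,10],[0,4.5,0,0,0,0,10],[0,6,0,0,0,0,10],[0,7.5,0,0,0,0,10],[0,7.5,0,0,0,0,10]]]'; for i in 1 2 3; do python3 -m jog '[[[0,1,0,0,0,0,10],[0,2,0,0,0,0,10],[0,2,0,0,0,0,10]]]' | grep -E 'pos|force:'; done
```

```text
t: 10.25
eef_pos: [0.5352, 0.1266, 0.1386]
ee_rot: [3.141, -0.0, 0.19]
force: [-0.4, 1.3, 2.1]
width: 0.0175
gripper_force: 25.0
eef_pos: [0.5357, 0.1244, 0.1386]
force: [1.1, -1.4, 2.2]
gripper_force: 25.0
eef_pos: [0.536, 0.1231, 0.1384]
force: [2.2, 2.3, -1.5]
gripper_force: 25.0
eef_pos: [0.5364, 0.1217, 0.1386]
force: [1.6, 4.8, -2.0]
gripper_force: 25.0
```

Captured: vertical force fell to about zero and lateral force rose. I'll back off sideways a little and lower gently.

```bash
python3 -m jog '[[[0.5,-1,0,0,0,0,10],[0.7,-1.3,1,0,0,0,10],[0.7,-1.3,2,0,0,0,10],[0.7,-1.3,3,0,0,0,10],[0.7,-1.3,3,0,0,0,10]]]'
```

```text
t: 12.0
eef_pos: [0.5368, 0.1224, 0.1355]
ee_rot: [-3.141, -0.0, 0.19]
force: [2.0, 2.6, -0.1]
width: 0.0176
gripper_force: 25.0
```

```bash
python3 -m jog '[[[0.6,-0.6,1,0,0,0,10],[0.6,-0.6,2.5,0,0,0,10],[0.6,-0.6,4,0,0,0,10],[0.6,-0.6,4,0,0,0,10]]]'; python3 -m jog '[[[0,0,1.5,0,0,0,10],[0,0,3,0,0,0,10],[0,0,4,0,0,0,10],[0,0,4,0,0,0,10]]]'
```

```text
t: 12.5
eef_pos: [0.5369, 0.1228, 0.1312]
ee_rot: [3.141, 0.001, 0.19]
force: [1.6, 0.9, -2.2]
width: 0.0173
gripper_force: 25.0
t: 13.0
eef_pos: [0.537, 0.1229, 0.1273]
ee_rot: [3.141, 0.0, 0.19]
force: [1.0, 1.2, -1.2]
width: 0.0177
gripper_force: 25.0
```

```bash
python3 -m jog '[[[0.5,0,2,0,0,0,10],[0.5,-0.4,4,0,0,0,10],[0.5,-0.4,6,0,0,0,10],[0.5,-0.4,6,0,0,0,10]]]'; for i in 1 2 3 4; do python3 -m jog '[[[0,0,0.7,0,0,0,10],[0,0,1,0,0,0,10],[0,0,1,0,0,0,10]]]' | grep -E 'pos|force:'; done
```

```text
t: 13.5
eef_pos: [0.5373, 0.1234, 0.1213]
ee_rot: [3.141, 0.001, 0.19]
force: [0.6, 0.3, -0.2]
width: 0.0176
gripper_force: 25.0
eef_pos: [0.5375, 0.1235, 0.1206]
force: [0.5, -0.1, -0.8]
gripper_force: 25.0
eef_pos: [0.5376, 0.1235, 0.1195]
force: [-0.4, -0.4, -0.2]
gripper_force: 25.0
eef_pos: [0.5376, 0.1235, 0.1185]
force: [-0.3, -0.4, -1.5]
gripper_force: 25.0
eef_pos: [0.5376, 0.1235, 0.1177]
force: [-1.0, -0.2, 2.5]
gripper_force: 25.0
```

The collar is on the block at about 3.5 N. Release and retract.

```bash
python3 -m jog '[[[0,0,0,0,0,0,22],[0,0,0,0,0,0,30],[0,0,0,0,0,0,50],[0,0,0,0,0,0,50],[0,0,0,0,0,0,50],[0,0,-10,0,0,0,50],[0,0,-40,0,0,0,50],[0,0,-80,0,0,0,50],[-40,0,-120,0,0,0,50],[-90,0,-140,0,0,0,50],[-90,0,-140,0,0,0,50]]]'
python3 - <<'E'
from h import *
np.set_printoptions(precision=4,suppress=True)
im,d=grab_frame('top');P=camera_params('top');X=cloud(P,d);z=X[...,2]
q=(np.hypot(X[...,0]-.5375,X[...,1]-.1235)<.03)&(z>.155)&(z<.175);print('loggertop',q.sum(),X[q].mean(0) if q.any() else '')
b=(np.hypot(X[...,0]-.581,X[...,1]-.131)<.065)&(z>.09)&(z<.107);print('block z',np.median(z[b]))
p=P['mtx']@(P['R']@[.5375,.1235,.12]+P['t']);u,v=(p[:2]/p[2]).astype(int)
i2,d2=grab_frame('scene');P=camera_params('scene');p=P['mtx']@(P['R']@[.5375,.1235,.12]+P['t']);u2,v2=(p[:2]/p[2]).astype(int)
f=lambda i,u,v:cv2.resize(i[v-50:v+50,u-50:u+50],(390,390),interpolation=cv2.INTER_CUBIC)
cv2.imwrite('pics/end.png',np.hstack([f(im,u,v),f(i2,u2,v2)]))
E
```

```text
t: 16.38
eef_pos: [0.4478, 0.1062, 0.2609]
ee_rot: [-3.139, -0.005, 0.191]
force: [0.5, -0.1, -0.2]
width: 0.0499
gripper_force: 0.0
loggertop 0 
block z 0.10284110496848996
```

View pics/end.png

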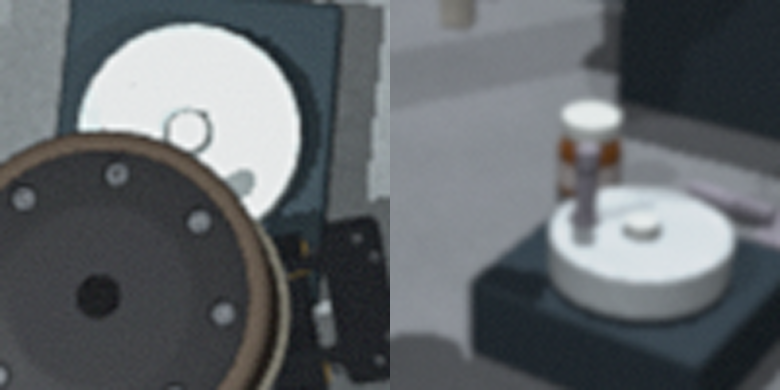

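The scene view shows the logger upright in the block with its collar down, and the vial undisturbed. I'll check the height numerically before handing in.

Run:
```python
from h import *
np.set_printoptions(precision=4,suppress=True)
P=camera_params('wrist');im,d=grab_frame('wrist');X=cloud(P,d);z=X[...,2]
r=np.hypot(X[...,0]-.5375,X[...,1]-.1245)
for lo,hi in((.104,.112),(.12,.14),(.14,.158),(.158,.175)):
    q=(r<.02)&(z>lo)&(z<hi)
    if q.any(): print(lo,q.sum(),np.median(X[q],0),np.percentile(z[q],[5,95]),X[q].min(0)[:2],X[q].max(0)[:2])
b=(np.hypot(X[...,0]-.581,X[...,1]-.131)<.065)&(z>.09)&(z<.107);print('block z',np.median(z[b]))
print(arm.get_state()['qd'].max())
```

```text
0.104 116 [0.5294 0.1227 0.1064] [0.1049 0.1076] [0.5253 0.1127] [0.5435 0.1358]
0.12 1 [0.5302 0.1185 0.1211] [0.1211 0.1211] [0.5302 0.1185] [0.5302 0.1185]
0.14 26 [0.5291 0.1228 0.1477] [0.1457 0.1537] [0.5277 0.1152] [0.5354 0.133 ]
0.158 485 [0.5369 0.1242 0.1636] [0.1622 0.1647] [0.5282 0.1155] [0.5455 0.1329]
block z 0.10065890396104352
0.03458440582013016
```

The logger's top is 62.9 mm above the block (63 mm if flush), and it is upright. Handing in.

```bash
python3 -c "
from station import arm
print(arm.job_done())"
```

```text
the job is handed in; nothing more can be done
None
```

The logger is standing upright in the sensor well with its collar flush on the block, released and the arm clear; I've handed the job in, but no verdict came back.

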